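Post the dead phone through the collection box flap

TASK

Push the blue phone along the feed shelf with your fingertips, nosing the yellow flap open, until the phone drops into the green collection box, then draw back so that the flap swings shut behind it. Slide the phone only, never pick it up, and leave the orange meter lying on the shelf, the jar and the screwdriver where they are.

Things in the scene. Friction and masses are not known exactly. Their poses are not given: they have to be found in the camera images.
- dropbox: Fixed green collection box, 200 deep (x = 0 to 200 mm), 230 wide, 189 mm high, clear roof and back, padded floor 6 mm above the bench; a white feed shelf stands in front of it. Origin: on the bench under the middle of the box's front face; x points from the shelf into the box, y to the left, z up.
- shelf_edge (a point): Middle of the shelf's inner edge, on its top face: box x = 12 mm, z = 130 mm. Here the shelf ends and things drop into the box. The flat, level shelf top runs from here back to box x = -180 mm; it is 218 mm wide between two lips 8 mm high. Axes as the box's.
- opening (a point): Middle of the opening in the front wall (box x = 0 to 6 mm): y = -100 to +100 mm, z from the shelf top at 130 mm up to the lintel's lower edge at 176 mm. This point is at box x = 0, z = 153 mm. Axes as the box's.
- flap_panel (a joint): Yellow gravity flap just inside the opening, 194 mm wide, 40 mm high, 4 mm thick, 60 g, hung on a free hinge along the box's y at x = 11 mm, z = 175 mm. 0 rad = hanging shut; grows as its lower edge is pushed into the box (to 1.4 rad). It opens inwards only, a touch opens it, and it falls shut by itself.
- flap_edge (a point): Middle of the flap's lower edge (4 mm above the shelf when shut).
- phone: Blue phone with a black screen, 100 x 50 x 14 mm, about 130 g, loose, lying flat on the feed shelf, to the left or right, with its x end towards the flap. Origin: centre of its underside; x along its length (towards the box), y across, z up.
- meter: Orange pocket multimeter with a black dial, 100 x 50 x 22 mm (dial to 28 mm), loose, lying on the shelf beside the phone. Origin: centre of its underside; x along its length. To be left alone.
- jar: Small jar with a black lid, 50 mm across, 60 mm high, loose on the bench beside the shelf. Origin: centre of its underside. To be left alone.
- driver: Screwdriver with a red handle, 150 mm long, loose on the bench on the other side of the shelf. Origin under its middle, x along it. To be left alone.
Things that resemble listed ones, but are neither listed nor needed, are in the scene too. Of the things like the phone, leave any that is red; of the rest the smaller one is meant.

How it is judged:
By the outcome, as a careful person would: the job done as asked, in the order asked, and still so for the second after the job is handed in, with the robot touching nothing.
It also fails if it takes over 38 s, if anything falls off the work surface, if the arm or the gripper's body presses on something with over 40 N, if the wrist force passes 120 N, or if a joint passes its speed limit or range.

ROBOT

A 7-joint arm with a two-finger parallel gripper is mounted at the origin on the work surface. World frame = base frame: x ahead of the robot, y to its left, z up, the work surface at z = 0. Lengths are in m, angles in rad, forces in N, time in s.
With the tool pointing down it reaches from about 0.4 to 0.85 m from the base axis. Payload 10.4 kg.
Tool frame: the origin (TCP) lies between the finger pads; the fingertips stand 19 mm ahead of it and the grasp point (between the pads) is the TCP (manip.tip_reach is the z of the fingertips in the tool frame, in m); z points along the fingers, y is the direction in which the jaws open and shut (so a half turn about z gives the same grasp; the last joint's range is limited). The gripper opens to 85 mm and grips with 20 to 120 N. Pads are 22 mm wide; open, the fingers measure 114 mm over their backs; the gripper's body (76 mm by 85 mm) begins 54 mm behind the grasp point. The pads swing forward as they close: fully open they stand 13 mm farther back than shut.
Start: joints at [1.204, 0.332, -0.065, 1.46, 0.022, 1.35, -0.088], TCP at [0.211, -0.588, 0.25] pointing down, gripper open.
Joint ranges: [-2.6, 2.6], [-0.5, 2.12], [-1.47, 1.34], [0.16, 2.42], [-1.27, 4.41], [0.06, 2.06], [-2.6, 2.6]. Speed limits (rad/s): [2.22, 2.22, 2.79, 2.79, 3.14, 3.14, 3.14].

INTERFACE

Orientations are given as a unit quaternion [x, y, z, w].
In Python, from workcell import sensors, cams, manip gives the robot as it stands.
- The arm moves only by the shell command python3 -m jog 'ROWS' [FORCE]. ROWS is JSON, a list of rows, each a list of 3 entries, a list of its own where there are three numbers: the shift along the world's x, y, z in m, then the turn, a rotation vector about the world's x, y, z in rad, then the opening in per cent of the stroke, from 0 (shut) to 100 (fully open). In form: [[[dx, dy, dz], [wx, wy, wz], grip], ...]. A call has 1 to 5 rows; each row shifts and turns the pose as measured when the row begins; what a row does not reach is not made up. A row lasts 1/8 s, in which the tool goes at most 62.5 mm and 10.7 degrees, less where a joint would pass 70% of its speed; a pose out of reach is approached as far as the arm can. A call with a gripper value outside its range is refused whole. The fingers move at their own pace and stop on an object; FORCE is the grip in N (left out, the last holds). Time passes only in rows, so rows that do not move let the fingers close. It gives the time, the measured TCP pose, the force and the opening at its end, in the units of the state.
- sensors.get_obs(): the state, without advancing time (a new reading comes with each control period).
- cams.camera(name): name is "scene" or "side" or "wrist"; returns (picture, depth): 400x640x3 uint8, red, green, blue; 400x640 float32, m along the optical axis (not along the pixel's ray), 0 where there is no reading.
- cams.camera_model(name): a dict with "intrinsics" (3x3 intrinsics, pixels), "k1" (the pictures are not rectified: a ray, as slopes to the right and down, at radius r is drawn at 1 + k1 r^2 times it, then the intrinsics apply), "view" (4x4, takes a point from world to camera coordinates). Camera axes: x right, y down, z forward; pixel columns grow to the right and rows downward; lengths in m; the calibration is good to about 2 mm. A picture is of the moment at which its call begins: read the wrist's pose just before it. camera_model takes no time and is no camera call; for the wrist camera it gives the pose at the moment of the call.
- manip.hand_in(): hands the job in, once; it reports no verdict.
The state is a dict: "clock": time; "joint_pos": joint angles; "joint_velocities": joint speeds; "tau": joint torques, N m; "position": TCP position; "ee_rot": TCP orientation; "ft_force": force on the tool from outside, world axes, zero at the start; "torque": the same for the moment, N m; "grip_width": opening from 0.0 (shut) to 1.0 (fully open).
Only numpy, scipy, OpenCV 4.12 (cv2) and the standard library are available. Lean on these libraries where they do the work, as an engineer would, in place of code of your own. Each camera call takes 0.05 s, during which the arm holds its last target.

## Working session

There is one attempt and no reset: what is moved stays moved. The work goes in short steps, Python scripts to look and compute and a shell command to move; the robot and the scene stay as the last step left them, time stands still between calls to the robot, and variables do not carry over. Pictures are saved under pics/ and viewed, and the job is handed in when it is done.

```bash
ls; mkdir -p pics; cat > h.py <<'E'
import numpy as np, cv2
from workcell import sensors, cams, manip
def shot(n,tag):
    m=cams.camera_model(n); p,d=cams.camera(n)
    cv2.imwrite(f'pics/{tag}.png',p[:,:,::-1]); np.savez(f'pics/{tag}.npz',p=p,d=d,K=np.array(m['intrinsics']),k1=m['k1'],V=np.array(m['view']))
def ray(f,u,v):
    K,k1=f['K'],float(f['k1'])
    x=(u-K[0,2])/K[0,0]; y=(v-K[1,2])/K[1,1]; a,b=x,y
    for _ in range(20):
        s=1+k1*(a*a+b*b); a,b=x/s,y/s
    return np.array([a,b,1.])
def pt(f,u,v,z=None):
    """world point by depth, or on plane z"""
    r=ray(f,u,v); V=f['V']; R=V[:3,:3]; c=-R.T@V[:3,3]; w=R.T@r
    if z is None: return c+w*float(f['d'][int(v),int(u)])
    return c+w*(z-c[2])/w[2]
def proj(f,P):
    q=f['V'][:3,:3]@np.array(P)+f['V'][:3,3]; a,b=q[0]/q[2],q[1]/q[2]; s=1+float(f['k1'])*(a*a+b*b)
    return f['K'][0,0]*a*s+f['K'][0,2], f['K'][1,1]*b*s+f['K'][1,2]
E
python3 - <<'E'
from h import *
shot('scene','s0'); shot('side','d0'); shot('wrist','w0')
print(sensors.get_obs(), manip.tip_reach)
E
```

```text
pics
{'clock': 0.15, 'joint_pos': array([ 1.20437923,  0.3327166 , -0.06467425,  1.46073544,  0.02161522,
        1.34992761, -0.08850437]), 'joint_velocities': array([ 0.0004439 , -0.00130438, -0.00105186, -0.00188707, -0.00074186,
       -0.00058635, -0.00024847]), 'tau': array([ 6.95368744e-04, -6.25828886e+01,  4.89374727e-02, -3.91845381e+01,
        1.62853656e-02,  7.46564067e-03,  4.33561368e-06]), 'position': array([ 0.21056857, -0.58817727,  0.24971113]), 'ee_rot': array([ 9.85260679e-01,  1.71058751e-01, -1.28227750e-04, -5.30457189e-04]), 'ft_force': array([ 0.23630439,  0.01233782, -0.2260481 ]), 'torque': array([ 0.03421711, -0.01229614, -0.01024542]), 'grip_width': 1.0003856863298504} 0.019
```

View pics/s0.png

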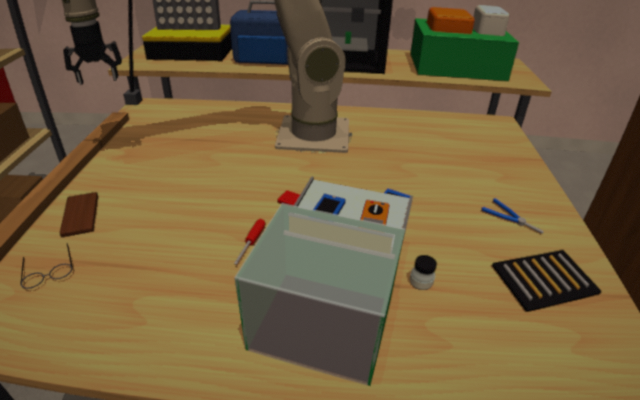

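View pics/d0.png

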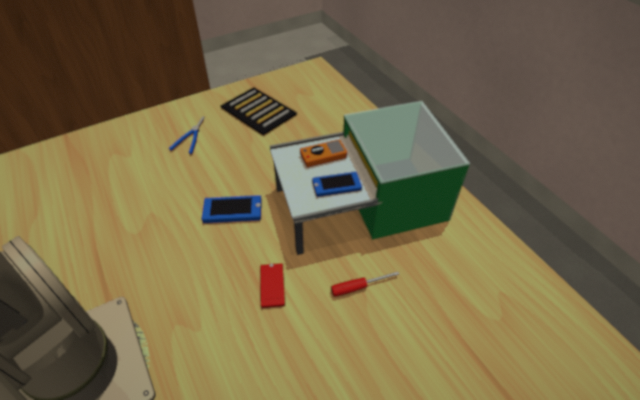

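View pics/w0.png

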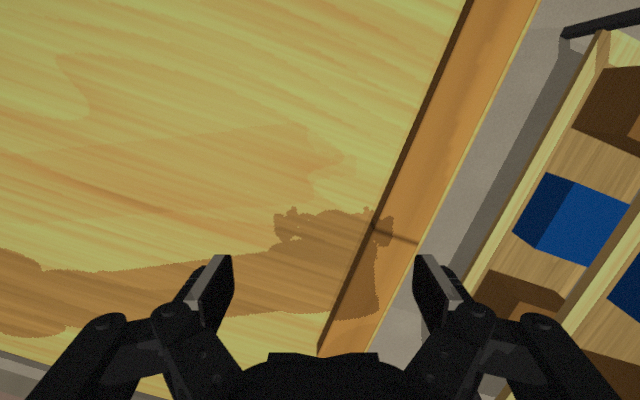

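The scene view shows the box at about (320,290), the shelf behind it, the phone at (330,204) and the meter at (375,210). In the side view the phone-like things are: the small blue one on the shelf (337,184), a larger blue one on the bench (232,209) and a red one (272,285). By the description I choose the shelf one, and I'm checking it in a close crop.

```bash
python3 - <<'E'
from h import *
f=np.load('pics/d0.npz'); im=f['p'][:,:,::-1]
c=im[90:250,250:480]; cv2.imwrite('pics/d0c.png',cv2.resize(c,None,fx=3.4,fy=3.4,interpolation=cv2.INTER_CUBIC))
f=np.load('pics/s0.npz'); im=f['p'][:,:,::-1]
c=im[165:275,230:430]; cv2.imwrite('pics/s0c.png',cv2.resize(c,None,fx=4,fy=4,interpolation=cv2.INTER_CUBIC))
E
```

```text
(no output)
```

View pics/d0c.png

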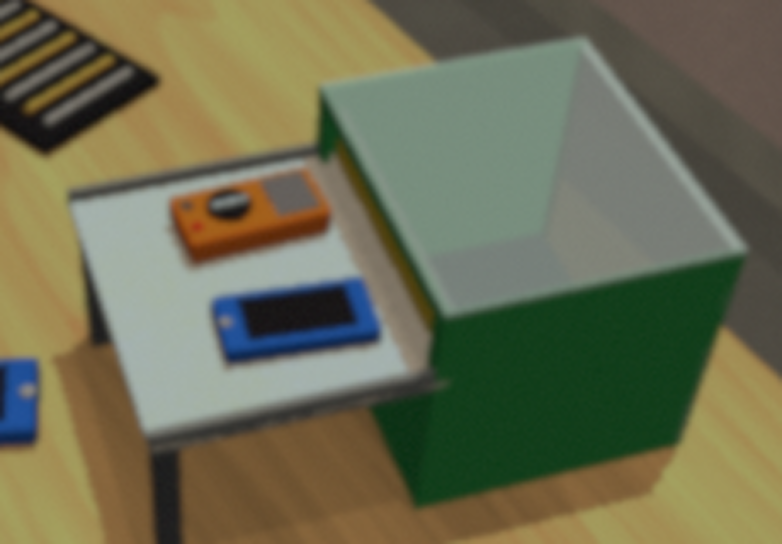

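View pics/s0c.png

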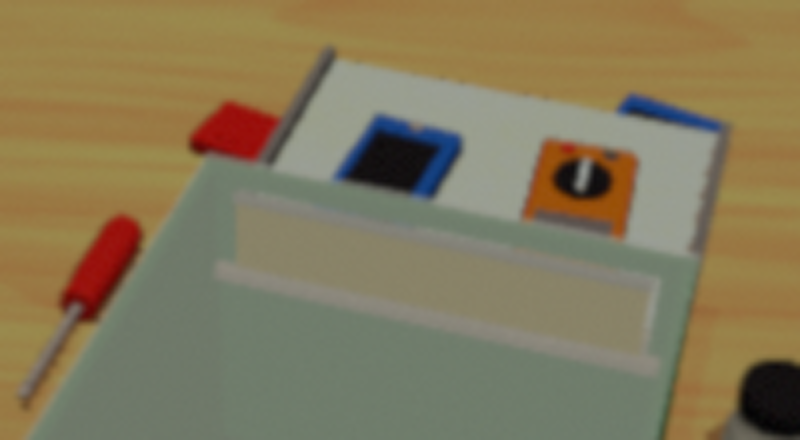

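The crop confirms a blue phone with a black screen on the shelf. Its top corners in the crop are about (214,298), (228,352), (378,332) and (363,281). The meter is beside it, on the left. Next I measure.

```bash
python3 - <<'E'
from h import *
f=np.load('pics/d0.npz'); C=lambda x,y:(250+x/3.4,90+y/3.4)
P=lambda n,x,y,z=None:print(n,pt(f,*C(x,y),z).round(4),pt(f,*C(x,y)).round(4))
for n,xy in dict(bl=(214,298),br=(228,350),fr=(378,331),fl=(363,281)).items(): P('phone '+n,*xy,.144)
for n,xy in dict(bl=(172,198),br=(190,250),fr=(329,213),fl=(316,171)).items(): P('meter '+n,*xy,.152)
P('shelf bl',80,199,.130);P('shelf br',150,433,.130);P('shelf mid',170,300,.13)
P('shelf r lip in front',430,374,.13)
P('shelf l lip in front',312,158,.13)
for n,xy in dict(fl=(321,90),fr=(443,316),bl=(585,40),br=(744,250)).items(): P('box '+n,*xy,.189)
P('box bot fr',417,505,0);P('box bot br',680,440,0)
g=np.load('pics/s0.npz'); D=lambda x,y:(230+x/4,165+y/4)
for n,xy in dict(bl=(373,117),br=(460,135)).items(): print('scene phone(in scene L/R)',n,pt(g,*D(*xy),.144).round(4))
print('cam side',-f['V'][:3,:3].T@f['V'][:3,3],'scene',-g['V'][:3,:3].T@g['V'][:3,3])
E
```

```text
phone bl [0.5567 0.1017 0.144 ] [0.5646 0.1161 0.1274]
phone br [0.5424 0.0587 0.144 ] [0.5442 0.0618 0.1401]
phone fr [0.6307 0.0269 0.144 ] [0.6329 0.0298 0.1402]
phone fl [0.6466 0.0682 0.144 ] [0.6492 0.0717 0.1397]
meter bl [0.5742 0.19   0.152 ] [0.5767 0.195  0.1471]
meter br [0.5606 0.1401 0.152 ] [0.5682 0.1546 0.1365]
meter fr [0.657  0.1261 0.152 ] [0.661  0.1318 0.1457]
meter fl [0.6719 0.1662 0.152 ] [0.6879 0.1899 0.1276]
shelf bl [0.53   0.2425 0.13  ] [0.5309 0.2449 0.1277]
shelf br [0.4758 0.0347 0.13  ] [0.4739 0.0305 0.1356]
shelf mid [0.538  0.1262 0.13  ] [0.5387 0.1276 0.1284]
shelf r lip in front [ 0.6466 -0.0086  0.13  ] [ 0.2388 -0.4769  0.8127]
shelf l lip in front [0.6913 0.201  0.13  ] [0.6925 0.2027 0.1283]
box fl [0.6951 0.2    0.189 ] [0.6967 0.2023 0.1869]
box fr [ 0.6439 -0.0156  0.189 ] [ 0.6457 -0.0135  0.1861]
box bl [0.8891 0.1574 0.189 ] [ 1.8545  1.0991 -0.737 ]
box br [ 0.8368 -0.0606  0.189 ] [ 0.8377 -0.06    0.1881]
box bot fr [ 0.6487 -0.0129  0.    ] [ 0.6477 -0.014   0.002 ]
box bot br [ 0.8423 -0.0582  0.    ] [ 0.8397 -0.0601  0.0036]
scene phone(in scene L/R) bl [0.5478 0.0607 0.144 ]
scene phone(in scene L/R) br [0.5594 0.1066 0.144 ]
cam side [ 0.23875152 -0.47686452  0.81272092] scene [1.27423411 0.08717342 0.66016331]
```

```bash
python3 - <<'E'
from h import *
from scipy.spatial.transform import Rotation as R
V=np.load('pics/w0.npz')['V']; o=sensors.get_obs(); r=R.from_quat(o['ee_rot'])
c=-V[:3,:3].T@V[:3,3]; print('cam in tool',r.inv().apply(c-o['position']).round(3),'fwd in tool',r.inv().apply(V[2,:3]).round(2),'tool x',r.apply([1,0,0]).round(2))
a=-.231; ex=np.array([np.cos(a),np.sin(a)]); ey=np.array([-ex[1],ex[0]]); O=np.array([.672,.094])
for b in [(-150,-47),(-119,-47),(-69,-47),(0,-47)]: print(b,(O+(b[0]*ex+b[1]*ey)/1e3).round(3))
for p in [(.5941,.0639),(.616,.1556)]: d=np.array(p)-O; print(d@ex,d@ey)
# overlay check of the box model
for n in ('d0','s0'):
    f=np.load(f'pics/{n}.npz'); im=f['p'][:,:,::-1].copy()
    for bx,by,bz in [(0,115,189),(0,-115,189),(200,115,189),(200,-115,189),(-180,109,130),(-180,-109,130),(0,-115,0)]:
        q=O+(bx*ex+by*ey)/1e3; u,v=proj(f,[*q,bz/1e3]); cv2.drawMarker(im,(round(u),round(v)),(255,0,255),0,6,1)
    cv2.imwrite(f'pics/{n}ov.png',cv2.resize(im[90:390,220:480],None,fx=2,fy=2))
E
```

```text
cam in tool [ 0.078 -0.    -0.123] fwd in tool [-0.31  0.    0.95] tool x [ 0.94  0.34 -0.  ]
(-150, -47) [0.515 0.083]
(-119, -47) [0.545 0.075]
(-69, -47) [0.594 0.064]
(0, -47) [0.661 0.048]
-0.06893938741953953 -0.04713577051686592
-0.06861591038645055 0.04714251628666623
```

```bash
cd pics; python3 -c "
import cv2,numpy as np
cv2.imwrite('ov.png',cv2.resize(np.hstack([cv2.imread('d0ov.png')[:600],cv2.imread('s0ov.png')]),(800,462)))"
```

```text
(no output)
```

View pics/ov.png

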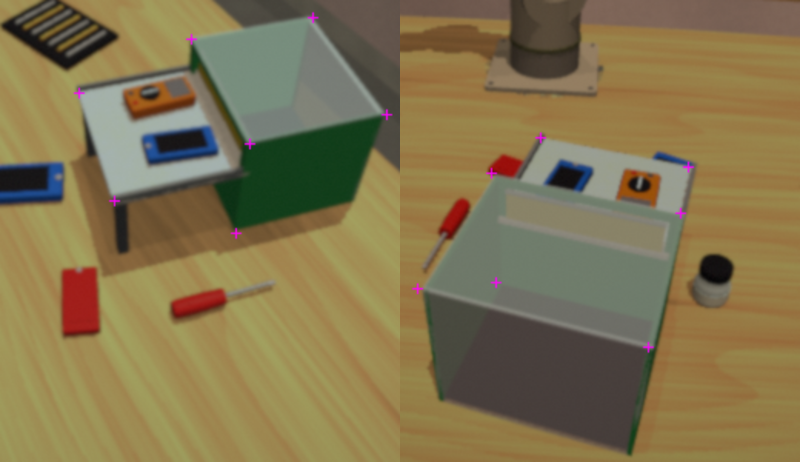

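The box model fits both pictures to a few mm: yaw −13.2°, origin about (0.672, 0.094). The phone is at box (−69, −47), yawed about −6° in the box frame, and the meter is at box (−69, +47). I'll travel high to a spot behind the phone, with the jaws across the push and opened to about 20 % for a two-point push.

```bash
python3 -m jog '[[[0.0245,0.056,0],[0,0,-0.05],20],[[0.0245,0.056,0],[0,0,-0.05],20],[[0.0245,0.056,0],[0,0,-0.05],20],[[0.0245,0.056,0],[0,0,-0.05],20],[[0.0245,0.056,0],[0,0,-0.05],20]]'
python3 -m jog '[[[0.0245,0.056,0],[0,0,-0.05],20],[[0.0245,0.056,0],[0,0,-0.05],20],[[0.0245,0.056,0],[0,0,-0.05],20],[[0.0245,0.056,0],[0,0,-0.05],20],[[0.0245,0.056,0],[0,0,-0.05],20]]'
```

```text
clock: 0.78
position: [0.3318, -0.3037, 0.2471]
ee_rot: [0.999, 0.039, -0.001, -0.001]
ft_force: [1.6, -0.3, 1.3]
grip_width: 0.199
clock: 1.4
position: [0.4549, -0.0166, 0.2475]
ee_rot: [0.996, -0.09, -0.0, -0.0]
ft_force: [2.0, -0.9, -0.1]
grip_width: 0.197
```

```bash
python3 -m jog '[[[0.025,0.051,0],[0,0,-0.05],20],[[0.025,0.051,0],[0,0,0],20],[[0,0,0],[-0.036,-0.153,0],20],[[0,0,0],[-0.036,-0.153,0],20],[[0,0,0],[0,0,0],20]]'
python3 - <<'E'
from h import *
from scipy.spatial.transform import Rotation as R
shot('wrist','w1'); shot('side','d1')
o=sensors.get_obs(); r=R.from_quat(o['ee_rot']); print(o['position'],r.as_matrix().round(3),o['joint_pos'].round(2))
E
```

```text
clock: 2.02
position: [0.5061, 0.0948, 0.2416]
ee_rot: [0.982, -0.111, 0.153, 0.014]
ft_force: [0.1, -0.8, 0.8]
grip_width: 0.204
[0.50788703 0.0939352  0.24273169] [[ 0.928 -0.224  0.296]
 [-0.216 -0.974 -0.06 ]
 [ 0.302 -0.008 -0.953]] [ 0.48 -0.07 -0.81  1.94  0.12  0.99 -2.18]
```

View pics/w1.png

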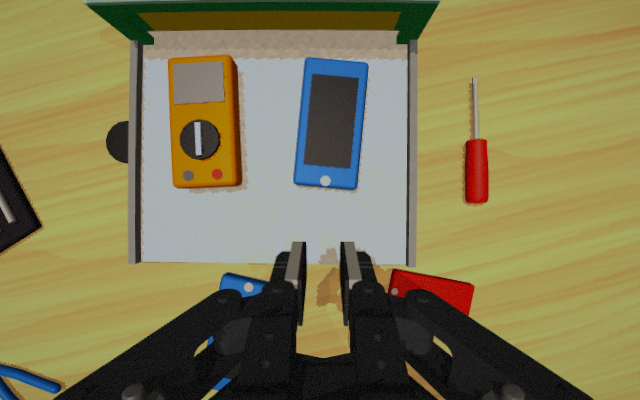

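View pics/d1.png

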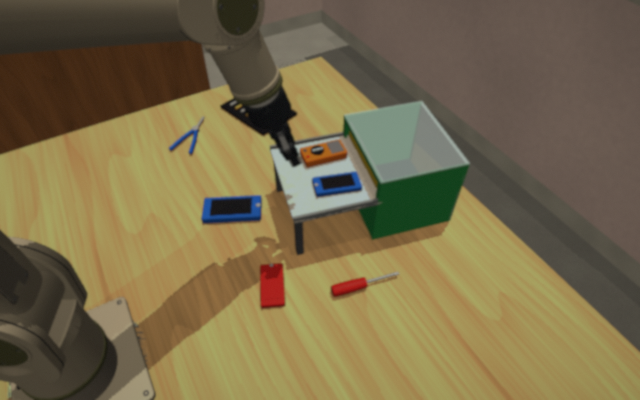

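The wrist view shows the flap at the top edge, the phone with corners (307,59), (367,63), (358,189), (294,185), the meter on the left, the shelf back edge at v≈263 and the finger tips at (300,243) and (347,243). I'll measure from this view as a check.

```bash
python3 - <<'E'
from h import *
f=np.load('pics/w1.npz')
a=-.231; ex=np.array([np.cos(a),np.sin(a)]); ey=np.array([-ex[1],ex[0]]); O=np.array([.672,.094])
def B(n,u,v,z=None):
    p=pt(f,u,v,z); d=p[:2]-O; print(n,p.round(4),'box',(d@ex).round(4),(d@ey).round(4))
for q in [(307,59),(367,63),(358,189),(294,185)]: B('phone',*q,.144)
for q in [(170,57),(236,56),(241,187),(174,188)]: B('meter',*q,.152)
B('shelf bl',141,263,.13);B('shelf br',408,264,.13);B('shelf fl',146,45,.13);B('shelf fr',407,43,.13)
B('flap low?',260,31,.134)
B('tip L',300,245);B('tip R',347,245); B('shelf dep',275,150)
E
```

```text
phone [0.6467 0.0752 0.144 ] box -0.0203 -0.0241
phone [0.6334 0.0309 0.144 ] box -0.0231 -0.0703
phone [0.5404 0.0592 0.144 ] box -0.1201 -0.064
phone [0.5542 0.1063 0.144 ] box -0.1175 -0.015
meter [0.6688 0.1758 0.152 ] box -0.0218 0.0789
meter [0.6576 0.1268 0.152 ] box -0.0215 0.0286
meter [0.5611 0.1444 0.152 ] box -0.1195 0.0237
meter [0.5716 0.194  0.152 ] box -0.1206 0.0743
shelf bl [0.5203 0.2456 0.13  ] box -0.1824 0.1128
shelf br [0.4718 0.0313 0.13  ] box -0.1806 -0.1068
shelf fl [0.6957 0.2021 0.13  ] box -0.0017 0.1107
shelf fr [ 0.6478 -0.008   0.13  ] box -0.0002 -0.1048
flap low? [0.6821 0.1067 0.134 ] box 0.0069 0.0147
tip L [0.521  0.1019 0.2346] box -0.1488 -0.0269
tip R [0.5159 0.08   0.2332] box -0.1488 -0.0494
shelf dep [0.5862 0.1164 0.1293] box -0.0886 0.0022
```

The two views agree within about 3 mm. The fingers are centred on the phone's tail (box y −38 against −39) and 29 mm behind it. I'll reduce the tilt to about 11° so the tips contact below the phone's top, and descend.

```bash
python3 -m jog '[[[0,0,-0.04],[0.027,0.117,0],20],[[0,0,-0.035],[0,0,0],20],[[0,0,0],[0,0,0],20]]'
python3 - <<'E'
from h import *
from scipy.spatial.transform import Rotation as R
shot('wrist','w2'); shot('side','d2')
o=sensors.get_obs(); r=R.from_quat(o['ee_rot']); print(o['position'],r.as_matrix().round(3),o['joint_pos'].round(2))
f=np.load('pics/w2.npz');im=f['p'][:,:,::-1]
g=np.load('pics/d2.npz')['p'][:,:,::-1][100:240,250:420]
cv2.imwrite('pics/w2d2.png',np.vstack([im[100:,100:500],cv2.resize(g,(400,329),interpolation=cv2.INTER_CUBIC)])[:600])
E
```

```text
clock: 2.5
position: [0.5111, 0.0919, 0.1686]
ee_rot: [0.989, -0.116, 0.09, 0.006]
ft_force: [-0.1, -0.4, 0.1]
grip_width: 0.203
[0.51254697 0.09229674 0.17135737] [[ 0.956 -0.231  0.183]
 [-0.229 -0.973 -0.032]
 [ 0.185 -0.011 -0.983]] [ 0.46  0.12 -0.82  1.94  0.21  0.97 -2.25]
```

View pics/w2d2.png

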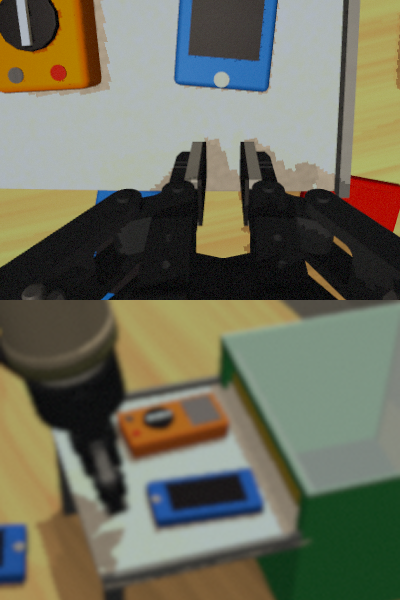

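```bash
python3 - <<'E'
from h import *
f=np.load('pics/w2.npz')
a=-.231; ex=np.array([np.cos(a),np.sin(a)]); ey=np.array([-ex[1],ex[0]]); O=np.array([.672,.094])
for q in [(299,244),(299,250),(296,244),(346,244),(348,246),(297,265),(284,254)]:
    p=pt(f,*q); d=p[:2]-O; print(q,p.round(4),'box',(d@ex).round(4),(d@ey).round(4))
E
```

```text
(299, 244) [0.5252 0.0997 0.158 ] box -0.1442 -0.0281
(299, 250) [0.5243 0.0993 0.165 ] box -0.145 -0.0286
(296, 244) [0.5255 0.1011 0.1581] box -0.1442 -0.0266
(346, 244) [0.5199 0.0776 0.1574] box -0.1443 -0.0508
(348, 246) [0.5196 0.0769 0.1604] box -0.1445 -0.0516
(297, 265) [0.5216 0.0998 0.1775] box -0.1477 -0.0288
(284, 254) [0.5226 0.1076 0.1602] box -0.1485 -0.021
```

```bash
python3 -m jog '[[[0,0,-0.012],[0,0,0],20],[[0,0,-0.008],[0,0,0],20],[[0,0,0],[0,0,0],20]]'; python3 -m jog '[[[0.0146,-0.0034,0],[0,0,0],20],[[0,0,0],[0,0,0],20]]'
```

```text
clock: 2.98
position: [0.5141, 0.0922, 0.153]
ee_rot: [0.989, -0.117, 0.095, 0.005]
ft_force: [-1.1, 0.4, -1.0]
grip_width: 0.2
clock: 3.22
position: [0.5302, 0.0884, 0.1538]
ee_rot: [0.989, -0.117, 0.096, 0.006]
ft_force: [0.2, -0.2, -0.1]
grip_width: 0.199
```

```bash
python3 -m jog '[[[0.010,-0.0023,-0.0015],[0,0,0],20],[[0.0117,-0.0027,-0.0005],[0,0,0],20],[[0.0117,-0.0027,0],[0,0,0],20],[[0,0,0],[0,0,0],20]]'
python3 - <<'E'
from h import *
shot('wrist','w3'); o=sensors.get_obs(); print(o['position'],o['ft_force'])
E
```

```text
clock: 3.72
position: [0.5663, 0.08, 0.1516]
ee_rot: [0.989, -0.117, 0.095, 0.005]
ft_force: [0.1, 0.7, -0.6]
grip_width: 0.202
[0.56585074 0.08025356 0.15151832] [-0.4090395   0.41993107  0.78000627]
```

View pics/w3.png

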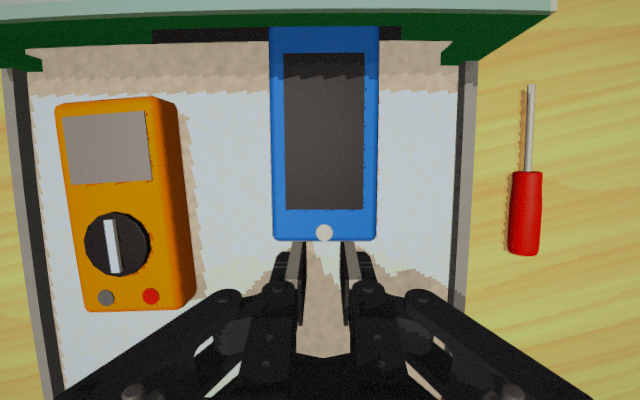

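The phone is squared up against both fingertips (top edge at v≈240), with its nose at the flap and the meter clear. I'll push on.

```bash
python3 -m jog '[[[0.0117,-0.0027,0],[0,0,0],20],[[0.0117,-0.0027,0],[0,0,0],20],[[0.0117,-0.0027,0],[0,0,0],20],[[0.0117,-0.0027,0],[0,0,0],20],[[0,0,0],[0,0,0],20]]'
python3 - <<'E'
from h import *
shot('wrist','w4'); shot('side','d4'); o=sensors.get_obs(); print(o['position'],o['ft_force'])
im=np.load('pics/w4.npz')['p'][:,:,::-1]
g=np.load('pics/d4.npz')['p'][:,:,::-1][90:250,280:480]
cv2.imwrite('pics/w4d4.png',np.hstack([cv2.resize(im,(480,300)),cv2.resize(g,(320,300))]))
E
```

```text
clock: 4.4
position: [0.616, 0.0685, 0.1514]
ee_rot: [0.989, -0.117, 0.095, 0.006]
ft_force: [-0.8, 1.5, -0.4]
grip_width: 0.199
[0.61509499 0.06900631 0.15137034] [-0.48549988  0.19230353 -0.21533234]
```

View pics/w4d4.png

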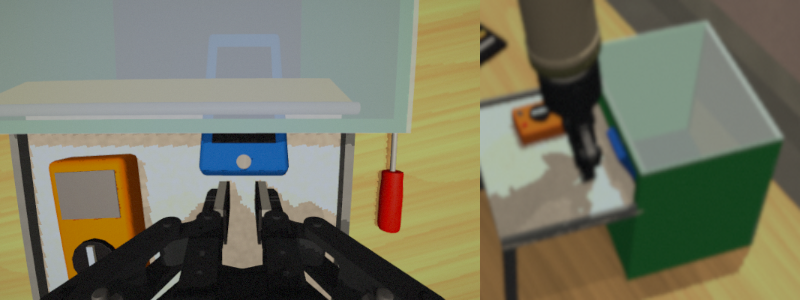

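The phone is halfway through, with the flap lifted on it and the fingers clear of the wall. I'll carry on to just short of the wall plane.

```bash
python3 -m jog '[[[0.0117,-0.0027,0],[0,0,0],20],[[0.0117,-0.0027,0],[0,0,0],20],[[0.0097,-0.0022,0],[0,0,0],20],[[0,0,0],[0,0,0],20]]'
python3 - <<'E'
from h import *
shot('wrist','w5'); shot('scene','s5'); o=sensors.get_obs(); print(o['position'],o['ft_force'])
im=np.load('pics/w5.npz')['p'][:,:,::-1]
g=np.load('pics/s5.npz')['p'][:,:,::-1][180:380,220:440]
cv2.imwrite('pics/w5s5.png',np.hstack([cv2.resize(im,(480,300)),cv2.resize(g,(320,300))]))
E
```

```text
clock: 5.0
position: [0.6506, 0.0606, 0.1516]
ee_rot: [0.989, -0.116, 0.096, 0.006]
ft_force: [0.4, 0.5, 0.3]
grip_width: 0.198
[0.64990238 0.06111227 0.15165224] [0.17289984 0.5019303  0.02706767]
```

View pics/w5s5.png

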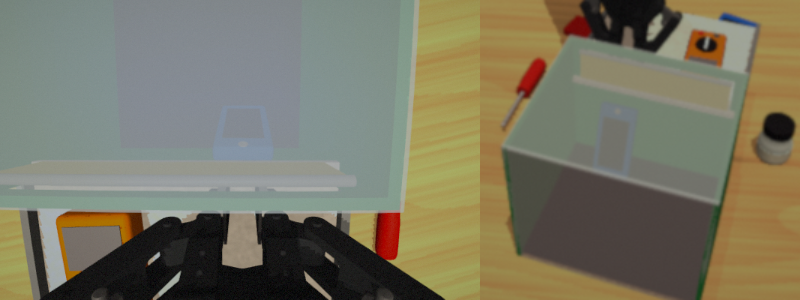

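The phone has dropped in and shows through the roof, perhaps leaning. I'll draw back and up along the approach, then look.

```bash
python3 -m jog '[[[-0.02,0.0047,0],[0,0,0],20],[[-0.04,0.0094,0],[0,0,0],20],[[-0.04,0.0094,0.002],[0,0,0],20],[[-0.04,0.0094,0.02],[0,0,0],20],[[0,0,0.05],[0,0,0],20]]'
python3 -m jog '[[[0,0,0.05],[0,0,0],20],[[0,0,0.02],[0,0,0],20],[[0,0,0],[0,0,0],20]]'
python3 - <<'E'
from h import *
shot('wrist','w6'); shot('scene','s6'); shot('side','d6'); o=sensors.get_obs(); print(o['position'],o['ft_force'])
im=np.load('pics/w6.npz')['p'][:,:,::-1]
g=np.load('pics/s6.npz')['p'][:,:,::-1][170:380,220:440]
h=np.load('pics/d6.npz')['p'][:,:,::-1][90:250,250:480]
cv2.imwrite('pics/v6.png',np.vstack([np.hstack([cv2.resize(im,(440,275)),cv2.resize(h,(360,275))]),np.hstack([cv2.resize(g,(340,325),interpolation=cv2.INTER_CUBIC),cv2.resize(g[10:140,20:204],(460,325),interpolation=cv2.INTER_CUBIC)])]))
E
```

```text
clock: 5.72
position: [0.5016, 0.095, 0.2201]
ee_rot: [0.989, -0.115, 0.091, 0.007]
ft_force: [2.1, -2.1, 0.9]
grip_width: 0.202
clock: 6.1
position: [0.5009, 0.0962, 0.2958]
ee_rot: [0.989, -0.115, 0.095, 0.008]
ft_force: [-0.1, 0.1, 0.1]
grip_width: 0.198
[0.50009436 0.09580442 0.29326313] [-0.15307002  0.61388764 -0.28631947]
```

View pics/v6.png

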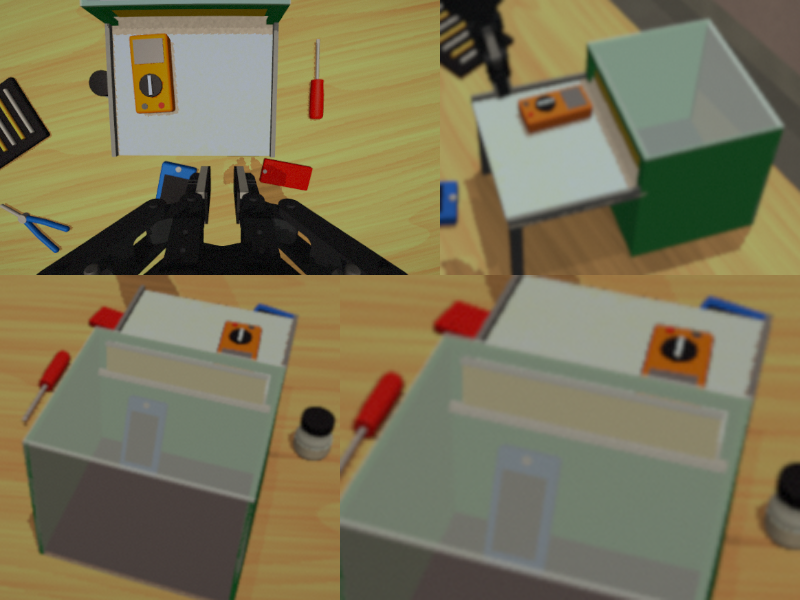

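```bash
python3 -m jog '[[[0,0,0.01],[0,0,0],20],[[0,0,0],[0,0,0],20],[[0,0,0],[0,0,0],20],[[0,0,0],[0,0,0],20],[[0,0,0],[0,0,0],20]]'
python3 - <<'E'
from h import *
shot('scene','s7'); shot('side','d7')
for n in 'sd':
    A=np.load(f'pics/{n}0.npz')['p'].astype(int);M=np.load(f'pics/{n}6.npz')['p'].astype(int);Z=np.load(f'pics/{n}7.npz')['p'].astype(int)
    d=lambda a,b:cv2.GaussianBlur(np.abs(a-b).max(2).astype(np.float32),(5,5),0)
    print(n,'6->7 max',d(M,Z)[170:390,220:440].max())
    if n=='s':
        for k,(x0,x1,y0,y1) in dict(flap=(285,400,208,262),meter=(358,395,198,225),jar=(405,445,250,295),driver=(230,270,215,270)).items(): print(k,d(A,Z)[y0:y1,x0:x1].max())
    cv2.imwrite(f'pics/diff{n}.png',np.clip(d(A,Z)*4,0,255).astype(np.uint8))
a,b=cv2.imread('pics/diffs.png'),cv2.imread('pics/diffd.png'); cv2.imwrite('pics/diff.png',cv2.resize(np.hstack([a,b]),(800,250)))
E
```

```text
clock: 6.88
position: [0.4992, 0.0956, 0.3013]
ee_rot: [0.989, -0.114, 0.09, 0.008]
ft_force: [0.0, -0.0, 0.3]
grip_width: 0.2
s 6->7 max 11.4609375
flap 144.67578
meter 3.2578125
jar 3.6914062
driver 3.5117188
d 6->7 max 18.152344
```

View pics/diff.png

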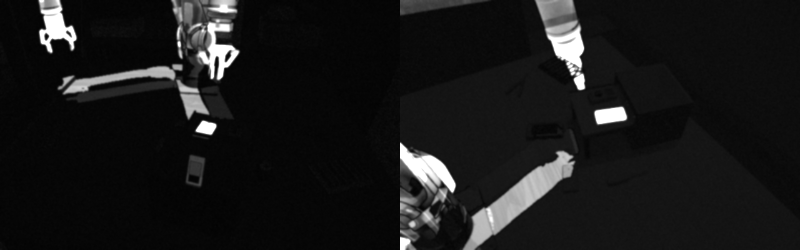

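The difference images show changes only at the arm and its shadow, the phone's old place and its new place in the box. The flap area in the scene image matches the start (the 144 value comes from the phone's old spot inside that window). The meter, jar and driver are unchanged.

```bash
python3 -c "
from workcell import manip; print(manip.hand_in())"
```

```text
the job is handed in; nothing more can be done
None
```

I slid the small blue phone along the shelf with two slightly opened fingertips, tilted about 11°. It nosed the flap open and dropped into the green box. I then drew the gripper back and up and handed the job in at about 7 s.

**Last checks:**
- **Phone:** it is inside the box, at rest, and leans upright against the inside of the front wall instead of lying flat.
- **Flap:** it looks the same as at the start, hanging shut. My automatic difference check for the flap area did read high. I put that down to its window including the phone's old place on the shelf, because the difference picture shows no change at the flap itself.
- **Meter, jar and screwdriver:** they are unchanged from the first pictures.
- **Robot:** the wrist force read about 0 N once clear, and about 3 N at most in the readings taken after each move.

No check failed. The box and phone positions measured in the different camera views differed by a few mm, which did not affect the push.

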